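# Raise the counterweighted gate and send the welded box down the slide

### The arm

A 6-joint arm with a two-finger parallel gripper is mounted at the origin on the work surface. World frame = base frame: x ahead of the robot, y to its left, z up, the work surface at z = 0. Lengths are in m, angles in rad, forces in N, time in s.
With the tool pointing down it reaches from about 0.275 to 0.825 m from the base axis. Payload 4.9 kg.
Tool frame: the origin (TCP) lies midway between the tips of the shut fingers; the grasp point (between the pads) lies 19 mm behind it (grip_point_offset is the distance from the TCP to the grasp point, in m); z points along the fingers, x is the direction in which the jaws open and shut, and the axes are right-handed (so a half turn about z gives the same grasp; the last joint's range is limited). The gripper opens to 85 mm and grips with 20 to 120 N. Pads are 22 mm wide; open, the fingers measure 114 mm over their backs; the gripper's body (76 mm by 85 mm) begins 54 mm behind the grasp point. The pads swing forward as they close: fully open they stand 13 mm farther back than shut.
Start: joints at [1.209, 0.326, -0.193, 1.052, 0, 1.437], TCP at [0.124, 0.536, 0.231] pointing down, gripper open.
Joint ranges: [-2.65, 2.65], [-0.97, 1.79], [-1.3, 1.35], [-1.93, 2.1], [-1.47, 1.37], [-3.14, 3.14]. Speed limits (rad/s): [2.57, 2.57, 3.14, 3.14, 3.14, 3.14].

### API

Orientations are given as a rotation vector (axis times angle).
In Python, from cell import * gives the robot as it stands. Calls block until the motion is done:
- movep(position, orientation): joint-space move of the TCP to a pose.
- move_l(position, velocity=0.15, rot=None, until_force=None): straight line of the TCP; rot=None keeps the orientation; velocity is the mean speed in m/s. With until_force (N) it stops when the force on the tool has changed by that much, and returns True; else False.
- set_joints(angles): joint-space move.
- let_go() and grab(newtons=None): open the fingers fully, or close them until they stop; newtons is the grip in N (None keeps the last).
- sleep(seconds).
- ik(position, orientation): joint angles nearest the present ones, or None.
- get_state(): the state.
- grab_frame(name): name is "side" or "top"; returns a dict with "img" (384x512x3 uint8, red, green, blue), "fx", "fy", "cx", "cy" (pixels), "k1" (the pictures are not rectified: a ray, as slopes to the right and down, at radius r is drawn at 1 + k1 r^2 times it, then the intrinsics apply), "cam_to_world" (4x4, takes a point from camera to world coordinates). Camera axes: x right, y down, z forward; pixel columns grow to the right and rows downward; lengths in m; the calibration is good to about 2 mm. A picture is of the moment at which its call begins. There is no depth.
A pose or a line that the arm cannot do raises MotionError and nothing moves.
- sign_off(): hands the job in, once; it reports no verdict.
Trained networks look in the newest picture that a camera, given by its name, has taken for a name from the list of things; names that differ only in an ending like _2 or _b are one class to them, and where a whole thing is asked for, a point or a joint stands for the part that bears it (a point fixed in the world has none). Each returns a list of dicts, best first, with "score" (0 to 1); they miss things now and then, are a little off and sometimes report something else, mostly with a low value. They report only what shows in the picture. A call takes as long as a camera call. They do not tell look-alikes from the thing itself.
- spot_in(camera, name): "centre" ([column, row] in pixels, amid what is visible of it).
- silhouettes(camera, name): "mask" (384x512 bool, what is visible of it) and "centre" ([column, row] in pixels, amid what is visible of it).
- tip_of(camera, name): "centre" ([column, row] in pixels: a listed point, or the origin of a listed thing).
The state is a dict: "clock": time; "q": joint angles; "joint_velocities": joint speeds; "tau": joint torques, N m; "position": TCP position; "eef_rot": TCP orientation; "contact_force": force on the tool from outside, world axes, zero at the start; "wrist_torque": the same for the moment, N m; "finger_gap": opening from 0.0 (shut) to 1.0 (fully open).
Only numpy, scipy, OpenCV 4.12 (cv2) and the standard library are available. Lean on these libraries where they do the work, as an engineer would, in place of code of your own. Each camera call takes 0.05 s, during which the arm holds its last target. There are 200 camera calls.

### The job

Push the counterweighted gate bar of the slide up past its balance point so that it stays raised by itself, without flinging it up. Then push the open steel box that waits behind it along the slide until it rests against the end stop. Only push: do not lift or tip the box, and leave the other things on the bench alone.

Things in the scene. Friction and masses are not known exactly. Their poses are not given: they have to be found in the camera images.
- lane: the fixed slide; origin on the bench midway between the rails, right below the gate bar; x across it, away from the robot; y along it; z up. Grey base plate 8 mm thick, x -90 to 160, y -190 to 230 mm. Two dark steel rails, inner faces at x = -59 and 59, outer -65 and 65, tops 33 mm above the bench, y -170 to 230. Open at +y. Place and yaw vary
- stop (a point): middle of the end stop's face at the -y end of the slide, 30 mm above the bench (x = 0, y = -170 mm of the slide): a steel bar across the slide, its top 53 mm above the bench
- gate (a joint): angle of the gate bar, rad: 0 = down, level across the slide; grows as its near end rises and swings away from the robot; 1.65 = fully raised, just past upright, at its stop. It balances at about 1.0: below 0.95 it falls back down, above 1.1 it goes on to the raised stop by itself, damped, in a second or two. Raising it takes under 4 N at the cross-rod
- gate_rod (a point): centre of the round cross-rod on the near end of the gate bar: 16 mm thick, 90 mm long along the slide's y, 210 mm from the pivot, 85 mm above the bench when down; free below it and on the robot's side. The bar is 20 x 20 mm, at y = 0 of the slide; under it, 25 mm beyond the rod, stands a rest post (12 x 24 mm, 74 tall)
- gate_pivot (a point): the gate's pivot on the slide's far side (x = 110, y = 0, z = 85 mm of the slide), its axis parallel to the slide's y. Beyond it sits the gate's counterweight, a steel cylinder 48 mm thick
- tray: the welded open-topped steel box to push: 110 mm across the slide (x), 130 along it (y), 80 tall, walls 4, 0.4 to 0.8 kg. Stands on the plate between the rails (4 mm play each side), on the +y side of the gate, too tall to pass the lowered bar. Origin at the centre of its underside; home, its origin is at y = -105 mm of the slide
- bush: steel bushing, a ring 44 mm across, 35 mm tall, 13 mm bore radius, standing on the bench near the slide; origin at the centre of its underside. A bystander, to be left alone
- square: dark L-shaped steel set-square, limbs 90 and 75 mm, 18 mm thick, lying flat on the bench near the slide; origin under the long limb. A bystander
- grinder: angle grinder with red body, 290 mm long, 62 mm high, lying to the right of the slide; origin under its body, x along it. A bystander
- hammer: hammer lying on the bench to the robot's left; x along the handle. A bystander
- brush: hand brush lying on the bench to the robot's left; x along the handle. A bystander
- spray: grey can, 60 mm across, 180 mm tall, standing at the near left; origin at the centre of its underside. A bystander
- bin: dark open steel box, 120 x 160 x 70 mm, standing loose on the bench at the right edge; origin at the centre of its underside. A bystander
There are look-alikes about, which are no part of the job. Leave any blue or yellow look-alike of the tray alone.

How it is judged:
On the way, in this order (a step that is already met when the one before it is completed fails the run):
1. the gate is fully raised (value of joint gate above 1.55 rad), for 0.2 s.
2. the box rests against the end stop, gate still raised (value of joint gate above 1.55 rad and y of tray in the frame of lane below -0.1 m and x of tray in the frame of lane between -0.012 and 0.012 m and z of tray in the frame of lane below 0.013 m and angle between tray's own z axis and vertical below 0.05 rad), for 0.2 s.
At the end, for the whole second after the job is handed in: The gate stays raised by itself (joint above 1.55 rad) and the box stands flat at rest between the rails, within 5 mm of the end stop (all of step 2 and linear speed of tray below 0.02 m/s); the robot touches nothing.
It fails at once if the box is lifted off the slide (over 15 mm) or tipped (over 0.2 rad) (z of tray in the frame of lane above 0.023 m or angle between tray's own z axis and vertical above 0.2 rad).
It fails at once if the gate is flung up (over 4 rad/s) (velocity of joint gate above 4 rad/s).
It fails at once if a bystander is moved more than 30 mm or tipped over (distance of any of bush, square, grinder, hammer, brush, spray, bin from where it was at the start of the episode above 0.03 m or angle between any of spray, bush's own z axis and vertical above 0.5 rad).
It also fails if it takes over 51 s, if anything falls off the work surface, if the arm or the gripper's body presses on something with over 40 N, if the wrist force passes 120 N, or if a joint passes its speed limit or range.

## Working session

There is one attempt and no reset: what is moved stays moved. The work goes in short steps, each a Python script; the robot and the scene stay as the last script left them, time stands still between calls to the robot, and variables do not carry over. Pictures are saved under pics/ and viewed, about 8 in all and at most 12, crops included, and the job is handed in when it is done.

```bash
mkdir -p pics; ls
cat > h.py <<'E'
from cell import *
import numpy as np, cv2
def ray(f,px):
    K=np.array([[f["fx"],0,f["cx"]],[0,f["fy"],f["cy"]],[0,0,1.]])
    a=np.array([[(px[0]-f["cx"])/f["fx"],(px[1]-f["cy"])/f["fy"]]])[0]
    u=a.copy()
    for _ in range(20): u=a/(1+f["k1"]*(u@u))
    T=np.array(f["cam_to_world"]); return T[:3,3],T[:3,:3]@np.array([u[0],u[1],1])
def at_z(f,px,z):
    o,d=ray(f,px); return o+d*(z-o[2])/d[2]
def proj(f,P):
    T=np.array(f["cam_to_world"]); c=T[:3,:3].T@(np.array(P)-T[:3,3]); u=c[:2]/c[2]; u=u*(1+f["k1"]*(u@u))
    return np.array([f["fx"]*u[0]+f["cx"],f["fy"]*u[1]+f["cy"]])
E
python3 - <<'E'
from h import *
ims=[]
for c in("side","top"):
    f=grab_frame(c); ims.append(f["img"])
    T=np.array(f["cam_to_world"]);print(c,T[:3,3].round(3),T[:3,2].round(2),f["fx"],f["k1"])
    for n,z in(("stop",.03),("gate_rod",.085),("gate_pivot",.085),("tray",.008),("bush",0),("lane",0),("square",0),("grinder",0)):
        print(n,[(round(r["score"],2),np.round(r["centre"]).tolist(),at_z(f,r["centre"],z).round(3).tolist()) for r in tip_of(c,n)[:3]])
    cv2.imwrite(f"pics/{c}0.png",f["img"][...,::-1])
print(get_state())
E
```

```text
pics
side [-0.065 -1.032  1.082] [ 0.38  0.66 -0.65] 475.095641303109 0.045291857104403734
stop [(0.95, [298.0, 212.0], [0.624, -0.117, 0.03])]
gate_rod [(0.8, [240.0, 184.0], [0.497, 0.045, 0.085])]
gate_pivot [(0.77, [284.0, 158.0], [0.701, 0.093, 0.085]), (0.23, [236.0, 176.0], [0.504, 0.087, 0.085])]
tray [(0.88, [238.0, 178.0], [0.553, 0.162, 0.008]), (0.84, [266.0, 281.0], [0.4, -0.295, 0.008]), (0.76, [358.0, 232.0], [0.755, -0.265, 0.008])]
bush [(0.56, [260.0, 234.0], [0.483, -0.117, 0.0]), (0.34, [203.0, 186.0], [0.422, 0.187, 0.0])]
lane [(0.85, [258.0, 191.0], [0.581, 0.069, 0.0])]
square [(0.7, [204.0, 187.0], [0.424, 0.182, 0.0])]
grinder [(0.87, [361.0, 290.0], [0.621, -0.448, 0.0])]
top [ 0.295 -0.048  1.59 ] [ 0.14  0.01 -0.99] 386.21925689691074 0.01713813067510236
stop [(0.56, [268.0, 168.0], [0.623, -0.098, 0.03])]
gate_rod [(0.8, [237.0, 199.0], [0.492, 0.029, 0.085]), (0.48, [138.0, 202.0], [0.487, 0.42, 0.085])]
gate_pivot [(0.62, [222.0, 148.0], [0.697, 0.085, 0.085])]
tray [(0.91, [200.0, 186.0], [0.558, 0.186, 0.008]), (0.91, [306.0, 139.0], [0.751, -0.261, 
[... 188 characters left out ...]
2.0, 169.0], [0.622, -0.449, 0.0])]
{'clock': 0.9, 'q': array([ 1.20878649e+00,  3.26212354e-01, -1.92592048e-01,  1.05200517e+00,
       -1.06702950e-05,  1.43659893e+00]), 'joint_velocities': array([-0.0001528 , -0.00054738, -0.00043722,  0.00079251,  0.00051512,
       -0.00092681]), 'tau': array([-8.65101083e-04, -4.43316257e+01,  2.62759513e+01,  9.46285436e-04,
        1.00976388e-04, -1.72245551e-07]), 'position': array([0.12421286, 0.5358085 , 0.23127713]), 'eef_rot': array([ 2.45952255e+00,  1.95454677e+00, -9.29060057e-06]), 'contact_force': array([ 0.05215354,  0.24403851, -0.21213139]), 'wrist_torque': array([0.05088232, 0.00572775, 0.01925204]), 'finger_gap': 0.9975781367329835}
```

View pics/side0.png

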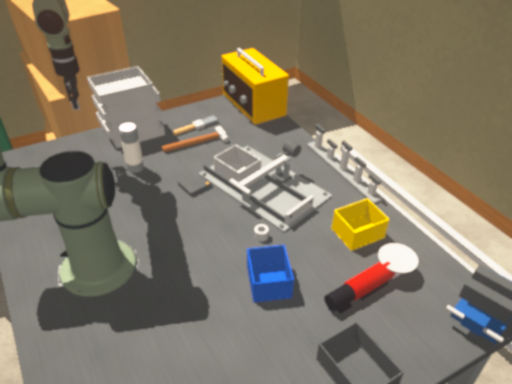

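View pics/top0.png

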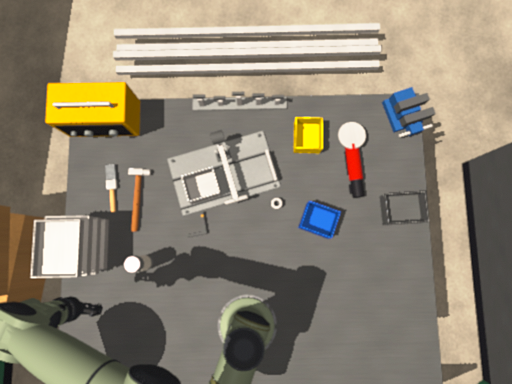

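The side view shows the slide around (260,185) with the gate rod at about (240,184). The grey tray is at about (238,165), and the blue and yellow boxes are decoys. The top view agrees: slide at about (222,175), bar from (237,200) to (222,148), grey tray at (203,185), bushing at (277,203) and square at (202,228). Next I'll fit the lane pose and check it with an overlay.

```bash
cat >> h.py <<'E'
from scipy.optimize import least_squares
def lane2w(p,P):
    c,s=np.cos(p[2]),np.sin(p[2]); P=np.asarray(P,float)
    return np.array([p[0]+c*P[0]-s*P[1],p[1]+s*P[0]+c*P[1],P[2]])
E
python3 - <<'E'
from h import *
obs=[]; fr={}
for c in("side","top"):
    f=fr[c]=grab_frame(c)
    for n,P in(("stop",(0,-.17,.03)),("gate_rod",(-.1,0,.085)),("gate_pivot",(.11,0,.085))):
        r=tip_of(c,n)
        if r: obs.append((f,P,r[0]["centre"]))
fit=lambda p:np.concatenate([proj(f,lane2w(p,P))-np.array(x) for f,P,x in obs])
s=least_squares(fit,[.593,.062,.25],loss="soft_l1");print(s.x,fit(s.x).round(1))
p=s.x; np.save("lane.npy",p)
out=[]
for c,(x0,y0) in(("side",(185,125)),("top",(150,110))):
    f=fr[c]; k=4; im=cv2.resize(f["img"][y0:y0+130,x0:x0+150],None,fx=k,fy=k,interpolation=cv2.INTER_CUBIC)[...,::-1].copy()
    def poly(L,col):
        q=np.array([(proj(f,lane2w(p,P))+.5-[x0,y0])*k for P in L]).astype(int); cv2.polylines(im,[q],True,col,1)
    poly([(-.09,-.19,.008),(.16,-.19,.008),(.16,.23,.008),(-.09,.23,.008)],(0,0,255))
    for a in(-.059,.059):poly([(a,-.17,.033),(a,.23,.033)],(0,255,0))
    poly([(-.059,-.17,.053),(.059,-.17,.053)],(255,0,0))
    poly([(-.1,-.045,.085),(-.1,.045,.085)],(255,0,255)); poly([(-.1,0,.085),(.11,0,.085)],(255,0,255))
    for y in(.12,):poly([(-.055,y-.065,.088),(.055,y-.065,.088),(.055,y+.065,.088),(-.055,y+.065,.088)],(0,255,255))
    cv2.imwrite(f"pics/{c}1.png",im)
E
```

```text
[0.59051909 0.05467867 0.25898279] [-0.4  0.4  0.   0.2 -1.3 -2.2  1.9 -2.3 -4.1 -2.5  5.2  1.4]
```

View pics/side1.png

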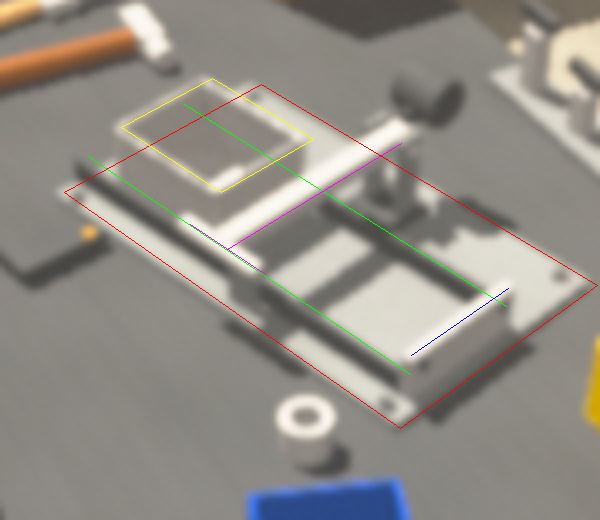

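View pics/top1.png

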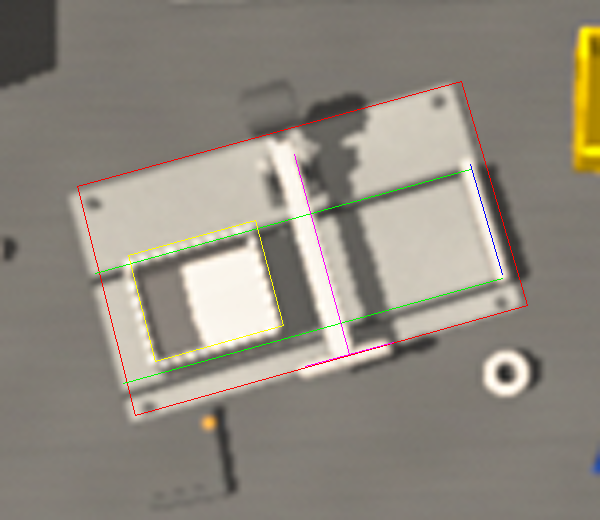

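Both crops show the overlay off by roughly 2 image px in the top view: plate corners at about (525,302), (460,84), (72,190) and (132,418). I'll refit with the corners included. The bushing sits near the stop end and the square near the lane's +y near edge.

Run:
```python
from h import *
fr={c:grab_frame(c) for c in("side","top")}
C={"top":((150,110),[((-.09,-.19),(526,302)),((.16,-.19),(460,83)),((.16,.23),(71,191)),((-.09,.23),(131,420))]),
"side":((185,125),[((-.09,-.19),(402,428)),((.16,-.19),(594,285)),((-.09,.23),(60,192))])}
obs=[(fr[c],(*P,.008),np.array(x)/4-.5+o) for c,(o,L) in C.items() for P,x in L]
fit=lambda p:np.concatenate([proj(f,lane2w(p,P))-x for f,P,x in obs])
s=least_squares(fit,[.593,.062,.25],loss="soft_l1");p=s.x;print(p,fit(p).round(1));np.save("lane.npy",p)
for c in fr:
  for n,z in(("bush",.0),("square",0),("tray",.008)):
    for r in tip_of(c,n)[:2]:
        w=at_z(fr[c],r["centre"],z); d=w[:2]-p[:2]; cs,sn=np.cos(p[2]),np.sin(p[2])
        print(c,n,round(r["score"],2),"lane",np.round([cs*d[0]+sn*d[1],-sn*d[0]+cs*d[1]],3))
print("rod",lane2w(p,(-.1,0,.085)),"stop",lane2w(p,(0,-.17,.03)),lane2w(p,(0,.2,.1)))
```

```text
[0.58890221 0.05724697 0.26803801] [-0.1  0.8 -0.6 -0.4  0.7 -0.1  0.9 -0.4 -0.6 -0.4  0.1 -0.5  0.   0.3]
side bush 0.68 lane [-0.148 -0.141]
side square 0.48 lane [-0.13   0.162]
side tray 0.96 lane [-0.005  0.113]
side tray 0.96 lane [ 0.078 -0.359]
top bush 0.47 lane [-0.152 -0.16 ]
top bush 0.24 lane [-0.108 -0.491]
top square 0.62 lane [-0.151  0.162]
top tray 0.94 lane [-0.004  0.127]
top tray 0.69 lane [-0.273 -0.277]
rod [0.49247297 0.03076296 0.085     ] stop [ 0.63392501 -0.10668274  0.03      ] [0.53593421 0.25010544 0.1       ]
```

```bash
cat >> h.py <<'E'
from scipy.spatial.transform import Rotation as Ro
p=np.load("lane.npy")
def rot(a,sg=1):
    c,s=np.cos(p[2]),np.sin(p[2]); L=np.array([[c,-s,0],[s,c,0],[0,0,1]])
    z=np.array([np.cos(a),0,-np.sin(a)]); x=sg*np.array([np.sin(a),0,np.cos(a)])
    return Ro.from_matrix(L@np.c_[x,np.cross(z,x),z]).as_rotvec()
A=np.pi/4; d=np.array([np.cos(A),0,-np.sin(A)]); n=np.array([np.sin(A),0,np.cos(A)])
def gate_tcp(th,gap=0,s=.02,y=-.03):
    r=np.array([.11-.21*np.cos(th),y,.085+.21*np.sin(th)])
    return lane2w(p,r-n*(.0225+gap)+d*s)
E
python3 - <<'E'
from h import *
for sg in(1,-1):
    R=rot(A,sg)
    for P in(gate_tcp(0,.015)-.08*lane2w([0,0,p[2]],d),gate_tcp(0,.015),gate_tcp(.6),gate_tcp(1.25)):
        q=ik(P,R);print(sg,P.round(3),None if q is None else np.round(q,2))
    for y,z in((.235,.2),(.235,.04),(-.03,.04)):
        P=lane2w(p,(0,y,z));q=ik(P,rot(np.pi/2-.25,sg));print(" push",P.round(3),None if q is None else np.round(q,2))
E
```

```text
1 [ 0.434 -0.016  0.101] None
1 [ 0.488 -0.001  0.044] None
1 [0.534 0.011 0.174] [-0.36  0.05 -1.11 -0.26  0.43  1.09]
1 [0.637 0.039 0.254] [-0.21  0.07 -0.8  -0.02  0.33  1.22]
 push [0.527 0.284 0.2  ] [ 0.39  0.26 -0.4   0.66 -0.03  1.68]
 push [0.527 0.284 0.04 ] [ 0.39  0.47 -0.58  0.27 -0.03  1.68]
 push [0.597 0.028 0.04 ] [-0.12  0.47 -0.58  0.29  0.09  1.19]
-1 [ 0.434 -0.016  0.101] None
-1 [ 0.488 -0.001  0.044] None
-1 [0.534 0.011 0.174] [-0.36  0.05 -1.11 -0.26  0.43 -2.05]
-1 [0.637 0.039 0.254] [-0.21  0.07 -0.8  -0.02  0.33 -1.92]
 push [0.527 0.284 0.2  ] [ 0.39  0.26 -0.4   0.66 -0.03 -1.46]
 push [0.527 0.284 0.04 ] [ 0.39  0.47 -0.58  0.27 -0.03 -1.46]
 push [0.597 0.028 0.04 ] [-0.12  0.47 -0.58  0.29  0.09 -1.95]
```

```bash
cat >> h.py <<'E'
def rot2(a,yaw,sg=1):
    return (Ro.from_euler("z",yaw-p[2])*Ro.from_rotvec(rot(a,sg))).as_rotvec()
def pose(th,a,gap=0,s=.012,y=-.03,back=0):
    d=np.array([np.cos(a),0,-np.sin(a)]); n=np.array([np.sin(a),0,np.cos(a)])
    r=np.array([.11-.21*np.cos(th),y,.085+.21*np.sin(th)])
    return lane2w(p,r-n*(.0225+gap)+d*(s-back))
E
python3 - <<'E'
from h import *
for yaw in(p[2],0.):
  for a in np.radians([50,55,60,65,70]):
    out=[]
    for th,g,b in((0,.012,.06),(0,.012,0),(0,0,0),(.3,0,0),(.6,0,0),(1.25,0,0)):
        q=ik(pose(th,a,g,back=b),rot2(a,yaw));out.append(None if q is None else np.round(q,2).tolist())
    print(round(yaw,2),np.degrees(a).round(),[o is not None for o in out],out[1],out[5])
E
```

```text
0.27 50.0 [True, True, True, True, True, True] [-0.43, 0.35, -1.27, -0.62, 0.43, 1.0] [-0.2, 0.06, -0.71, 0.15, 0.29, 1.2]
0.27 55.0 [True, True, True, True, True, True] [-0.39, 0.28, -1.19, -0.41, 0.36, 1.0] [-0.18, 0.08, -0.62, 0.3, 0.25, 1.2]
0.27 60.0 [True, True, True, True, True, True] [-0.36, 0.24, -1.12, -0.23, 0.3, 1.01] [-0.16, 0.11, -0.53, 0.44, 0.21, 1.19]
0.27 65.0 [True, True, True, True, True, True] [-0.32, 0.23, -1.04, -0.06, 0.24, 1.03] [-0.14, 0.15, -0.44, 0.58, 0.17, 1.19]
0.27 70.0 [True, True, True, True, True, True] [-0.29, 0.23, -0.95, 0.08, 0.18, 1.04] [-0.13, 0.2, -0.34, 0.71, 0.13, 1.2]
0.0 50.0 [False, False, False, True, True, True] None [-0.08, 0.05, -0.74, 0.09, 0.05, 1.51]
0.0 55.0 [True, True, True, True, True, True] [-0.26, 0.28, -1.24, -0.55, 0.15, 1.36] [-0.08, 0.07, -0.65, 0.25, 0.05, 1.5]
0.0 60.0 [True, True, True, True, True, True] [-0.24, 0.24, -1.16, -0.33, 0.12, 1.36] [-0.08, 0.1, -0.55, 0.4, 0.04, 1.5]
0.0 65.0 [True, True, True, True, True, True] [-0.23, 0.22, -1.07, -0.14, 0.1, 1.36] [-0.08, 0.14, -0.45, 0.54, 0.03, 1.5]
0.0 70.0 [True, True, True, True, True, True] [-0.22, 0.22, -0.98, 0.03, 0.07, 1.37] [-0.07, 0.19, -0.35, 0.68, 0.03, 1.5]
```

Run:
```python
from h import *
a=np.radians(53);R=rot2(a,p[2]);S=.016
grab()
s=get_state();P=np.array(s["position"]);P[2]=.36;move_l(P,.2)
hi=pose(0,a,.012,S,back=.07);hi[2]=.25
movep(hi,R);print(get_state()["clock"])
move_l(pose(0,a,.012,S,back=.07),.15)
move_l(pose(0,a,.012,S),.08)
f0=get_state()["contact_force"]
for th in(.0,.12,.25,.38):
    move_l(pose(th,a,0,S),.06);t=get_state();print(th,(t["contact_force"]-f0).round(1),t["position"].round(3))
f=grab_frame("side");im=f["img"][110:260,170:370]
cv2.imwrite("pics/s2.png",cv2.resize(im,None,fx=3.5,fy=3.5,interpolation=2)[...,::-1]);print(get_state()["clock"])
```

```text
5.55
0.0 [0.2 0.4 1.1] [ 0.493 -0.     0.059]
0.12 [-5.4 -1.5 -0.8] [0.492 0.    0.083]
0.25 [-4.1 -1.1  0. ] [0.498 0.001 0.11 ]
0.38 [-0.1  0.3 -0.8] [0.507 0.003 0.137]
9.8583
```

View pics/s2.png

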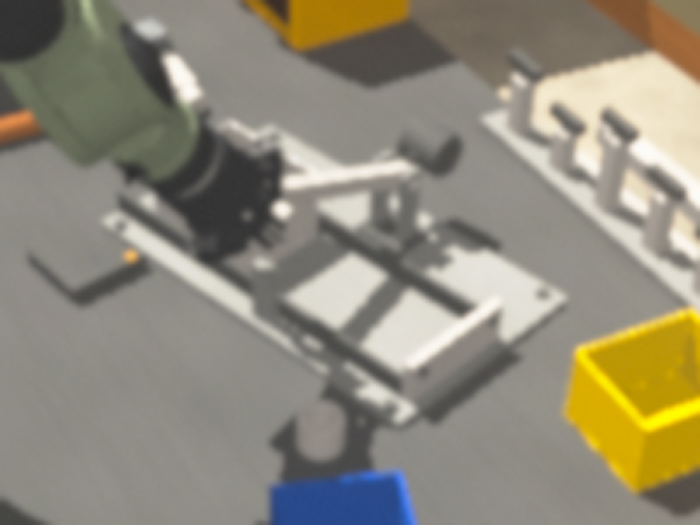

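The bar is lifting: it now runs from the pivot at (410,165) to about (285,185), where before it sloped down to the rail. I'll continue.

Run:
```python
from h import *
a=np.radians(53);R=rot2(a,p[2]);S=.016
f0=get_state()["contact_force"];print(f0.round(1))
for th in(.5,.65,.8,.95,1.08,1.2,1.25):
    move_l(pose(th,a,0,S),.06);t=get_state();print(th,(t["contact_force"]).round(1),t["position"].round(3))
sleep(1.)
f=grab_frame("side");im=f["img"][90:240,170:370]
cv2.imwrite("pics/s3.png",cv2.resize(im,None,fx=3.5,fy=3.5,interpolation=2)[...,::-1]);print(get_state()["clock"])
```

```text
[-0.3 -0.5 -0.2]
0.5 [ 0.3 -0.3 -1.4] [0.517 0.006 0.159]
0.65 [-0.6 -0.5 -0.7] [0.534 0.011 0.186]
0.8 [-0.3 -0.3 -0.8] [0.554 0.017 0.209]
0.95 [ 0.2 -0.5  0.2] [0.577 0.023 0.229]
1.08 [ 0.4  0.  -0.4] [0.599 0.029 0.244]
1.2 [-0.5 -0.1 -0.1] [0.622 0.035 0.254]
1.25 [ 0.3 -0.2  1. ] [0.631 0.038 0.258]
15.0
```

View pics/s3.png

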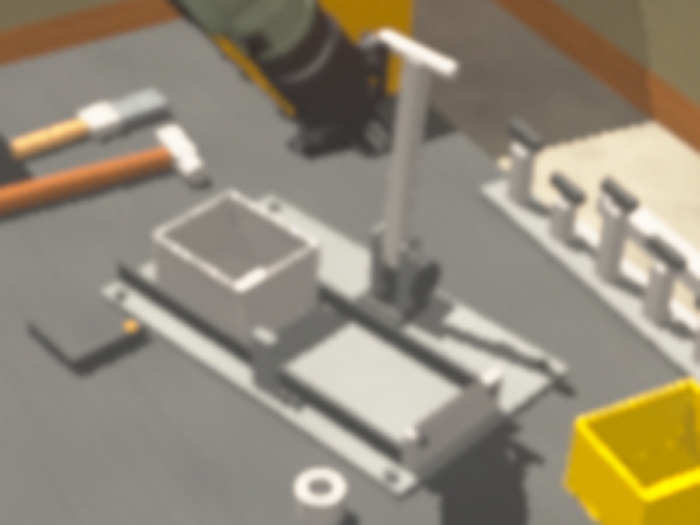

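The gate stands upright with its rod at about (418,50), clear of the gripper, and the tray is still on the +y side. Next: retreat, then push the tray.

Run:
```python
from h import *
R=rot2(np.pi/2-.25,p[2])
P=get_state()["position"]; c,s=np.cos(p[2]),np.sin(p[2])
move_l(P+np.array([-.1*c,-.1*s,.04]),.15)
movep(lane2w(p,(-.03,.25,.22)),R)
move_l(lane2w(p,(0,.25,.038)),.12)
t=get_state();f0=t["contact_force"];print(t["clock"],f0.round(1))
print(move_l(lane2w(p,(0,.1,.038)),.08,until_force=15),(get_state()["contact_force"]-f0).round(1))
print(move_l(lane2w(p,(0,-.005,.038)),.08,until_force=15),(get_state()["contact_force"]-f0).round(1))
print(move_l(lane2w(p,(0,-.045,.038)),.025,until_force=12))
t=get_state();d=t["position"]-[p[0],p[1],0];print(t["clock"],(t["contact_force"]-f0).round(1),"lane y",-s*d[0]+c*d[1])
im=grab_frame("side")["img"][90:240,170:370]
cv2.imwrite("pics/s4.png",cv2.resize(im,None,fx=3.5,fy=3.5,interpolation=2)[...,::-1])
```

```text
18.675 [0.2 0.2 0.2]
False [-2.   1.9  0.1]
False [-0.7  0.6 -0.3]
True
23.0167 [-0.5 -0.6  0.1] lane y -0.01981182333561235
```

View pics/s4.png

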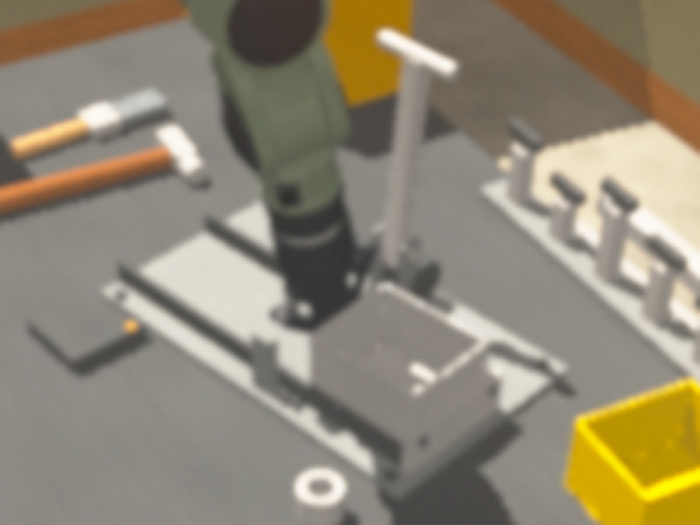

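The tray is at or very near the stop, but the force fell back to about 0 after the trigger. I'll press again gently and slowly to see whether it seats.

Run:
```python
from h import *
c,s=np.cos(p[2]),np.sin(p[2])
def ly():
    d=get_state()["position"]-[p[0],p[1],0];return round(float(-s*d[0]+c*d[1]),4)
f0=get_state()["contact_force"]
for lim in(8,14):
    y=ly(); r=move_l(lane2w(p,(0,y-.02,.038)),.015,until_force=lim); t=get_state()
    print(r,ly(),(t["contact_force"]-f0).round(1))
    sleep(.2);print(ly(),(get_state()["contact_force"]-f0).round(1))
y=ly()
move_l(lane2w(p,(-.005,y+.06,.038)),.08);move_l(lane2w(p,(-.03,y+.08,.25)),.15);move_l(lane2w(p,(-.12,y+.16,.30)),.15)
for cn in("side","top"):
    f=grab_frame(cn)
    x0,y0=((185,95) if cn=="side" else (150,110)); k=3
    im=cv2.resize(f["img"][y0:y0+150,x0:x0+150],None,fx=k,fy=k,interpolation=cv2.INTER_CUBIC)[...,::-1].copy()
    for r in tip_of(cn,"tray")[:3]:
        w=at_z(f,r["centre"],.008);d=w[:2]-p[:2];print(cn,round(r["score"],2),np.round([c*d[0]+s*d[1],-s*d[0]+c*d[1]],3))
    q=np.array([(proj(f,lane2w(p,P))+.5-[x0,y0])*k for P in[(-.055,-.17,.088),(.055,-.17,.088),(.055,-.04,.088),(-.055,-.04,.088)]]).astype(int)
    cv2.polylines(im,[q],True,(0,0,255),1)
    cv2.imwrite(f"pics/{cn}5.png",im)
cv2.imwrite("pics/b5.png",np.hstack([cv2.resize(cv2.imread(f"pics/{x}5.png"),(400,400)) for x in("side","top")]))
print(get_state()["clock"])
```

```text
True -0.0196 [ 0.8  0.6 -0.2]
-0.0193 [ 1.3 -0.3 -0.4]
True -0.0195 [ 0.1  0.8 -0.8]
-0.0195 [ 0.6 -1.   0. ]
side 0.85 [-0.002 -0.105]
side 0.84 [ 0.073 -0.357]
side 0.77 [-0.269 -0.292]
top 0.76 [-0.265 -0.287]
top 0.71 [ 0.08  -0.351]
top 0.67 [-0.004 -0.1  ]
28.2083
```

View pics/b5.png

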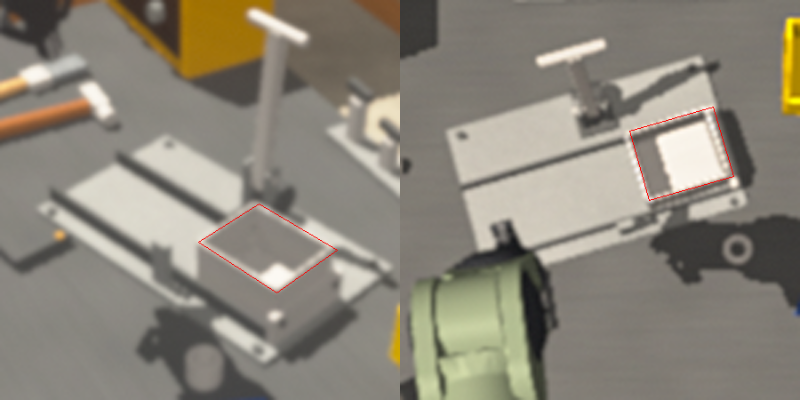

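The tray overlay lies on the home rectangle in both views, and the gate is upright. The finger stopped about 9 mm earlier than I expected from its width, so a jam is possible. I'll push off-centre on each side to rule that out.

Run:
```python
from h import *
c,s=np.cos(p[2]),np.sin(p[2])
def ly():
    d=get_state()["position"]-[p[0],p[1],0];return round(float(-s*d[0]+c*d[1]),4)
move_l(lane2w(p,(-.03,.06,.25)),.25);move_l(lane2w(p,(-.028,.03,.038)),.2)
for x in(-.028,.028):
    move_l(lane2w(p,(x,0.0,.038)),.15)
    r=move_l(lane2w(p,(x,-.04,.038)),.03,until_force=20);print(x,r,ly())
    move_l(lane2w(p,(x,.02,.038)),.15)
move_l(lane2w(p,(-.02,.06,.25)),.2);move_l(lane2w(p,(-.12,.14,.30)),.2)
print(get_state()["clock"])
out=[]
for cn,(x0,y0) in(("side",(235,155)),("top",(225,140))):
    f=grab_frame(cn); k=6
    im=cv2.resize(f["img"][y0:y0+75,x0:x0+66],None,fx=k,fy=k,interpolation=cv2.INTER_CUBIC)[...,::-1].copy()
    for dy,col in((0,(0,0,255)),(.01,(0,255,0))):
        q=np.array([(proj(f,lane2w(p,(a,b+dy,.088)))+.5-[x0,y0])*k for a,b in[(-.055,-.17),(.055,-.17),(.055,-.04),(-.055,-.04)]]).astype(int)
        cv2.polylines(im,[q],True,col,1)
    out.append(im)
cv2.imwrite("pics/b6.png",np.hstack(out))
```

```text
-0.028 True -0.0201
0.028 True -0.0193
35.5917
```

View pics/b6.png

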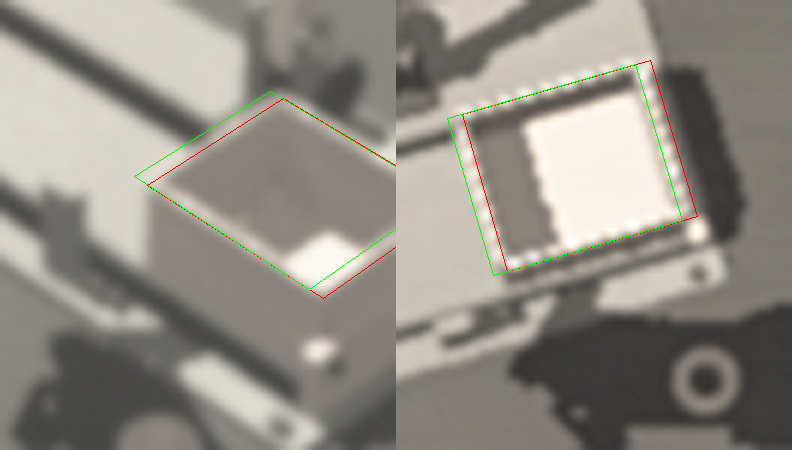

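```bash
python3 -c "
from h import *
print(get_state()['contact_force'].round(1)); sign_off()"
```

```text
[ 0.   0.5 -0.2]
the job is handed in; nothing more can be done
```

I raised the gate, pushed the steel box along the slide to the end stop, retracted the arm and handed the job in at about 36 s on the robot's clock. No verdict is reported, so success rests on my checks below.

- **Gate:** I lifted it from under the cross-rod along its arc at 0.06 m/s, with no more than about 6 N on the tool. It went past its balance point and stood upright by itself in every later picture I checked.
- **Box:** pushes at the centre and 28 mm to either side all stopped firmly within 0.8 mm of each other. That means it sits square against the stop and is not jammed. The networks put its origin at y = -105 mm in the side view and -100 mm in the top view; home is -105 mm.
- **Bystanders:** I saw no contact with any of them in the pictures, though I did not measure them again at the end. The tool force after retracting was about 0.5 N or less, which is noise level.

**Disagreements:**
- The finger stopped about 9 mm earlier than the 22 mm pad width suggested. I put this down to wider finger backs plus a few mm of error in the slide pose.
- The last overlay could only place the box to within about 3–5 mm, so the firm stop is the stronger evidence.

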